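# Prop up the tilting layout board on its kick leg

### The job

Tilt the orange layout board up and leave it standing on its kick leg: push the red pedal of the leg in under the board until the leg has gone over centre and its roller has dropped behind the brass ridge, so that it stays locked by itself. Push steadily and feel for it, do not ram the leg into its yellow stop; the two red trays must stay on the board, and the jar and the brush beside it must be left where they are.

Things in the scene. Friction and masses are not known exactly. Their poses are not given: they have to be found in the camera images.
- base: Fixed base of the tilting board, blue plate 10 mm thick, x -120 to 150 mm, y -255 to 145 mm; origin on the table, z up. The orange board is hinged to it along x at y = +120 mm, 97 mm up. Its free edge, at y = -130 mm, is lifted by the leg: the leg's foot, pushed along base +y on a level track, jacks the board up.
- track (a point): Point on top of the dark steel track (along base y, 22 mm wide, top 24 mm above the table) at base x = 134, y = -114 mm: the leg is upright when its roller is over it. A brass ridge (4 mm high, rounded) crosses the track 8 to 52 mm beyond it towards +y, set anew each time and not reported: see or feel it. 23 mm past the ridge's middle is the yellow stop's hard face.
- roller (a point): Centre of the leg's white roller, 20 mm across, which runs on the track 34 mm above the table. Locked, it lies in the hollow between ridge and stop, with 3 mm of play.
- leg_pivot (a point): Leg's pivot on the board's +x side, 240 mm from the board's hinge; at base x = 129, y = -120 mm, 97 mm up when the board is down. The steel leg is 115 mm long from pivot to roller and, folded, slants outwards (base -y) 57 degrees from upright.
- pedal (a point): On the red pedal's axis: a freely turning round sleeve 12 mm thick, 75 mm long, along base x from 140 to 215 mm (this point at 185), 34 mm up, coaxial with the roller; clear all round beyond x = 150 mm. Push it along base +y: 10 to 17 N at first, 2 to 7 upright, 4 to 8 more over the ridge, then light, then hard at the stop. Let go before the ridge, it springs back.
- leg (a joint): Angle of the leg to the board, rad: 0 folded outwards, growing as the foot swings in under the board; about 1.2 when upright, 1.35 to 1.7 when locked. A spring (0.3 N m folded, 0.55 N m locked) pulls it to 0.
- platen (a joint): Tilt of the orange board about its hinge, rad: 0 lying down level, 0.22 when the leg is upright, 0.14 to 0.22 when it stands on the locked leg.
- board_mid (a point): Middle of the orange board's top face (240 mm along x, 260 mm along y); z is the board's upward normal.
- tray_a_mid (a point): Centre of a loose red open tray lying on the board, 70 x 50 x 28 mm, this point 14 mm above its underside.
- tray_b_mid (a point): Centre of a second loose red open tray lying on the board, same size.
- jar_mid (a point): Centre of a closed amber jar standing on the table on the board's +x side, 52 mm wide, 75 mm tall.
- brush_grip (a point): Handle of a wooden brush lying on the table behind the board's hinged side (base +y).
Not all that is in view belongs to the job. What is shaped like the part that bears tray_b_mid but purple is not meant.

How it is judged (in metres and radians):
At the end, for the whole second after the job is handed in: Board tilted over 0.12 rad, leg past upright (over 1.3 rad), both at rest (under 0.05 and 0.1 rad/s); both trays flat on the board (centre 8 to 22 mm above its face, within 170 mm of its middle); jar and brush within 20 mm of their start (value of joint platen above 0.12 rad and value of joint leg above 1.3 rad and velocity of joint platen between -0.05 and 0.05 rad/s and velocity of joint leg between -0.1 and 0.1 rad/s and z of tray_a_mid in the frame of board_mid between 0.008 and 0.022 m and z of tray_b_mid in the frame of board_mid between 0.008 and 0.022 m and distance between each of tray_a_mid, tray_b_mid and board_mid below 0.17 m and distance of each of jar_mid, brush_grip from where it was at the start of the episode below 0.02 m); the robot touches nothing.
It fails at once if the leg is rammed: the fingers press on it with more than 40 N (contact force between the fingers and leg above 40 N).
It fails at once if the jar or the brush is knocked away (more than 40 mm) (distance of any of jar_mid, brush_grip from where it was at the start of the episode above 0.04 m).
It fails at once if a tray falls off the board (distance between any of tray_a_mid, tray_b_mid and board_mid above 0.19 m).
It also fails if it takes over 46 s, if anything falls off the work surface, if the arm or the gripper's body presses on something with over 40 N, if the wrist force passes 120 N, or if a joint passes its speed limit or range.

### The arm

A 6-joint arm with a two-finger parallel gripper is mounted at the origin on the work surface. World frame = base frame: x ahead of the robot, y to its left, z up, the work surface at z = 0. Lengths are in mm, angles in rad, forces in N, time in s.
With the tool pointing down it reaches from about 350 to 875 mm from the base axis. Payload 4.2 kg.
Tool frame: the origin (TCP) lies midway between the tips of the shut fingers; the grasp point (between the pads) lies 19 mm behind it; y points along the fingers, x is the direction in which the jaws open and shut, and the axes are right-handed (so a half turn about y gives the same grasp; the last joint's range is limited). The gripper opens to 85 mm and grips with 20 to 120 N. Pads are 22 mm wide; open, the fingers measure 114 mm over their backs; the gripper's body (76 mm by 85 mm) begins 54 mm behind the grasp point. The pads swing forward as they close: fully open they stand 13 mm farther back than shut.
Start: joints at [1.538, 0.385, 0.008, 0, -1.194, -0.259], TCP at [179.766, 598.568, 231.312] pointing down, gripper open.
Joint ranges: [-3.14, 3.14], [-1.21, 2.06], [-1.07, 1.41], [-3.16, 2.05], [-2.99, -0.16], [-3.1, 3.1]. Speed limits (rad/s): [2.79, 2.79, 3.14, 3.14, 3.14, 3.14].

### API

Orientations are given as a unit quaternion [x, y, z, w].
In Python, from bench import read_state, get_image, job_done gives the robot as it stands.
- The arm moves only by the tool play_rows, never from a script. Its argument "series" is a list of rows, each a list of 7 numbers: the shift along the tool's x, y, z in m, then the turn, a rotation vector about the tool's x, y, z in rad, then the finger opening in m, from 0 to 0.0854. In form: [[x, y, z, wx, wy, wz, claw], ...]. A call has 1 to 10 rows; each row shifts and turns the pose as measured when the row begins, along the tool's axes as they then stand; what a row does not reach is not made up. A row lasts 1/10 s, in which the tool goes at most 50 mm and 8.59 degrees, less where a joint would pass 70% of its speed; a pose out of reach is approached as far as the arm can. A call with a gripper value outside its range is refused whole. The fingers move at their own pace and stop on an object; the grip force is fixed at half the most. Time passes only in rows, so rows that do not move let the fingers close. It gives the time, the measured TCP pose, the force and the opening at its end, in the units of the state.
- read_state(): the state, without advancing time (a new reading comes with each control period).
- get_image(name): name is "scene" or "top"; returns a dict with "color" (400x640x3 uint8, red, green, blue), "intrinsics" (3x3 intrinsics, pixels), "origin" and "orientation" of the camera in the world. Camera axes: x right, y down, z forward; pixel columns grow to the right and rows downward; lengths in mm; the calibration is good to about 2 mm. A picture is of the moment at which its call begins. There is no depth.
- job_done(): hands the job in, once; it reports no verdict.
The state is a dict: "clock": time; "joints": joint angles; "joint_vel": joint speeds; "joint_efforts": joint torques, N m; "position": TCP position; "ee_rot": TCP orientation; "contact_force": force on the tool from outside, world axes, zero at the start; "wrist_torque": the same for the moment, N m; "gripper_width": finger opening in mm.
Only numpy, scipy, OpenCV 4.12 (cv2) and the standard library are available. Lean on these libraries where they do the work, as an engineer would, in place of code of your own. Each camera call takes 0.05 s, during which the arm holds its last target. There are 200 camera calls.

## Working session

There is one attempt and no reset: what is moved stays moved. The work goes in short steps, Python scripts to look and compute and a tool call to move; the robot and the scene stay as the last step left them, time stands still between calls to the robot, and variables do not carry over. Pictures are saved under pics/ and viewed, about 8 in all and at most 12, crops included, and the job is handed in when it is done.

Besides the shell and the picture viewer there is one more tool, called after "Request:" as name(argument=value, ...) on one line, values as JSON. play_rows: Moves the arm, as the interface text tells. Its arguments: {"type":"object","properties":{"series":{"type":"array","items":{"type":"array","items":{"type":"number"}}}},"required":["series"]}

```bash
mkdir -p pics; cat > h.py <<'E'
import numpy as np,cv2
from bench import *
from scipy.spatial.transform import Rotation as R
def cam(n):
    im=get_image(n); np.savez(f'pics/{n}.npz',**{k:np.array(v) for k,v in im.items()}); return im
def load(n): return np.load(f'pics/{n}.npz')
def pose(im):
    o=np.array(im['orientation']); return (R.from_quat(o).as_matrix() if o.size==4 else o.reshape(3,3)),np.array(im['origin'],float)
def ray(im,u,v,z):
    M,o=pose(im); d=M@np.linalg.solve(np.array(im['intrinsics']),[u,v,1.]); return o+d*(z-o[2])/d[2]
def proj(im,P):
    M,o=pose(im); q=np.array(im['intrinsics'])@(M.T@(np.array(P,float)-o)); return q[:2]/q[2]
E
python3 - <<'E'
from h import *
for n in('scene','top'):
    im=cam(n); cv2.imwrite(f'pics/{n}0.png',im['color'][:,:,::-1]); print(n,im['origin'],im['orientation'],np.array(im['intrinsics']).tolist())
print(read_state())
E
```

```text
scene [ 968.55268647 -599.07032678 1041.48074973] [ 0.91753262  0.24072298 -0.08587783 -0.30464954] [[512.2958917154417, 0.0, 321.3044818990336], [0.0, 512.2958917154417, 199.41566714985365], [0.0, 0.0, 1.0]]
top [ 402.34341945   21.69001684 1005.18987999] [-0.69439782  0.71168904 -0.07828138  0.07198883] [[415.12934777193186, 0.0, 319.6337196869434], [0.0, 415.12934777193186, 199.97669320010198], [0.0, 0.0, 1.0]]
{'clock': 0.1, 'joints': array([ 1.53760923e+00,  3.85458290e-01,  6.75165563e-03, -4.16536685e-04,
       -1.19399132e+00, -2.58591189e-01]), 'joint_vel': array([ 0.00064408, -0.00105288,  0.00256788, -0.00043684,  0.0007548 ,
       -0.00047321]), 'joint_efforts': array([-3.84152036e-04, -3.93318629e+01,  1.88930243e+01,  4.19799685e+00,
       -2.57441206e-03,  4.17879150e-06]), 'position': array([179.62863757, 598.08439356, 230.34236837]), 'ee_rot': array([ 0.42248463, -0.5669662 ,  0.56784733, -0.42143265]), 'contact_force': array([0.10125222, 0.28387978, 0.83497705]), 'wrist_torque': array([-0.05166399,  0.00632617,  0.04983414]), 'gripper_width': 85.34870605301764}
```

View pics/scene0.png

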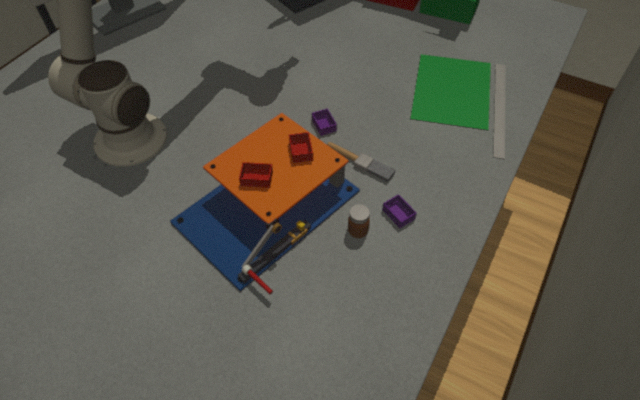

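View pics/top0.png

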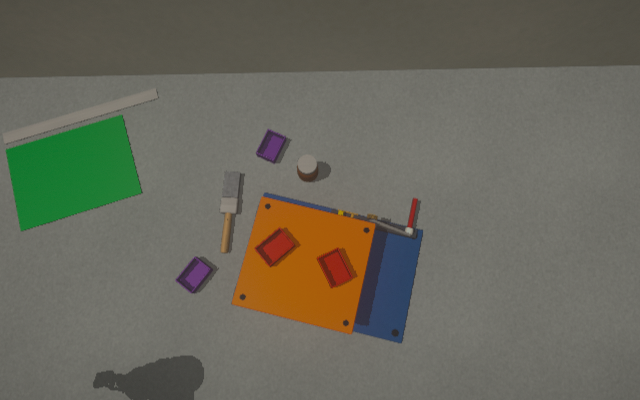

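```bash
python3 - <<'E'
from h import *
s=load('scene')['color'];t=load('top')['color']
a=cv2.resize(s[205:305,215:375],(800,500),interpolation=cv2.INTER_CUBIC)
b=cv2.resize(t[180:350,220:430],None,fx=3.5,fy=3.5,interpolation=cv2.INTER_CUBIC)
for n,i in(('a',a),('b',b)): cv2.imwrite(f'pics/c{n}.png',np.clip(i[:,:,::-1]*1.6,0,255).astype('uint8'))
E
```

```text
(no output)
```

View pics/ca.png

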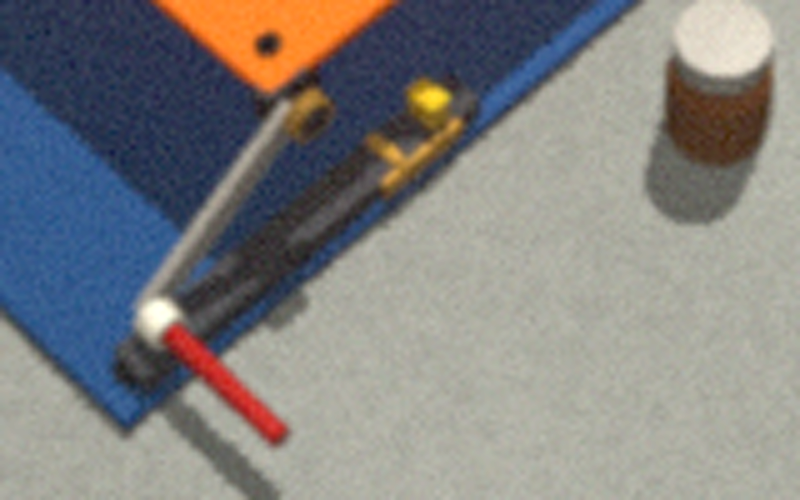

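View pics/cb.png

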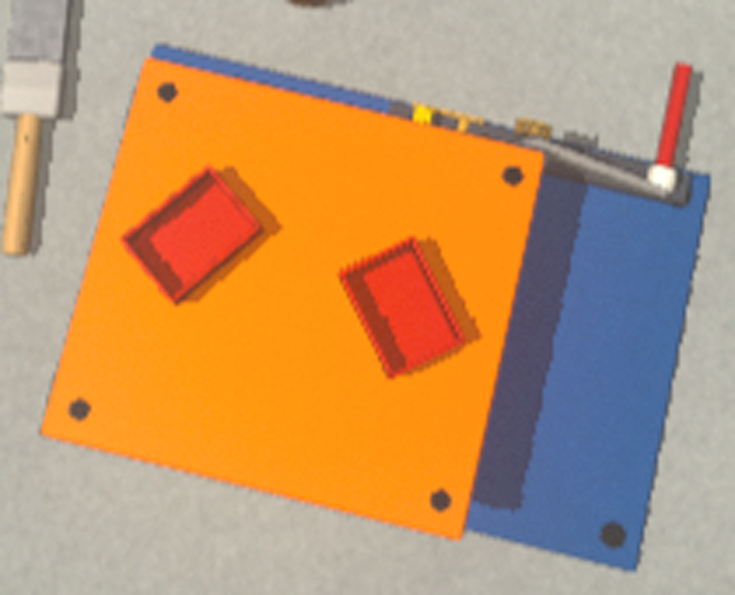

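```bash
cat >> h.py <<'E'
def W(p,P):
    c,s=np.cos(p[2]),np.sin(p[2]); return np.array([p[0]+c*P[0]-s*P[1],p[1]+s*P[0]+c*P[1],P[2]])
E
python3 - <<'E'
from h import *
from scipy.optimize import least_squares
s,t=load('scene'),load('top')
T=lambda u,v:(t,(220+u/3.5,180+v/3.5)); S=lambda u,v:(s,(215+u/5,205+v/5))
y0=-120-115*np.sin(np.radians(57))
obs=[(T(709,175),(150,-255,10)),(T(636,571),(-120,-255,10)),(S(125,430),(150,-255,10)),(S(280,436),(215,y0,34)),(T(683,66),(215,y0,38)),(S(158,318),(134,y0,36)),
(T(543,152),(120,-130,103)),(T(150,58),(120,130,103)),(T(42,434),(-120,130,103)),(T(462,538),(-120,-130,103))]
f=lambda p:np.concatenate([proj(i,W(p,P))-uv for (i,uv),P in obs])
a=ray(t,422.6,230,10);b=ray(t,401.7,343,10);d=a-b
yaw=np.arctan2(d[1],d[0]);p0=[0,0,yaw];p0[:2]=(a-W(p0,(150,-255,10)))[:2]
r=least_squares(f,p0,loss='soft_l1',x_scale=[100,100,1]);p=r.x;print(p,np.degrees(p[2]));print(f(p).reshape(-1,2).round(1).tolist())
np.save('p.npy',p)
def loc(q): 
    d=q[:2]-p[:2];c,k=np.cos(p[2]),np.sin(p[2]);return (c*d[0]+k*d[1]).round(1),(-k*d[0]+c*d[1]).round(1)
for n,(i,uv),z in [('ridge L',S(372,138),28),('ridge R',S(400,162),28),('stopface',S(418,112),34),('railA',S(388,188),24),('railB',S(462,125),24),('T brass',T(465,122),28),('T yellow',T(424,114),38),('T brown',T(532,128),97),('jar',T(305,0),75),('jar S',S(722,20),75)]: print(n,loc(ray(i,*uv,z)),ray(i,*uv,z).round())
for P in [(185,y0,34),(185,-114,34),(185,-70,34),(134,y0,34)]: print(P,W(p,P).round(1))
st=read_state();print(R.from_quat(st['ee_rot']).as_matrix().round(3))
E
```

```text
[ 4.60011765e+02  4.59342027e+01 -2.58486719e-01] -14.810198054258109
[[0.7, -1.1], [0.4, -0.3], [-1.0, -1.5], [-0.6, -0.4], [0.1, -1.6], [-0.6, -0.2], [0.4, -0.5], [-1.7, -0.5], [-0.5, 0.2], [0.1, 0.2]]
ridge L (np.float64(130.3), np.float64(-80.1)) [566. -65.  28.]
ridge R (np.float64(149.5), np.float64(-80.2)) [584. -70.  28.]
stopface (np.float64(138.4), np.float64(-57.3)) [579. -45.  34.]
railA (np.float64(153.9), np.float64(-92.4)) [585. -83.  24.]
railB (np.float64(153.7), np.float64(-43.6)) [597. -35.  24.]
T brass (np.float64(140.5), np.float64(-81.0)) [575. -68.  28.]
T yellow (np.float64(137.5), np.float64(-52.3)) [580. -40.  38.]
T brown (np.float64(133.2), np.float64(-120.1)) [ 558. -104.   97.]
jar (np.float64(186.9), np.float64(41.7)) [651.  39.  75.]
jar S (np.float64(224.3), np.float64(58.9)) [692.  46.  75.]
(185, np.float64(-216.44711531372377), 34) [ 583.5 -210.6   34. ]
(185, -114, 34) [ 609.7 -111.6   34. ]
(185, -70, 34) [621. -69.  34.]
(134, np.float64(-216.44711531372377), 34) [ 534.2 -197.6   34. ]
[[-0.288 -0.     0.958]
 [-0.958 -0.002 -0.288]
 [ 0.002 -1.     0.   ]]
```

Scene view: the white roller is at crop (158,318), the red pedal runs to (280,436), the ridge is near (386,150) and the yellow stop near (418,112). The only two red trays are on the board, at (276,247) and (336,268) in the top view; the purple ones at (271,146) and (195,275) are not meant.

The pose fit residuals are about 1 px. The ridge middle is at base y ≈ -80.5 and the stop face at ≈ -57.5, which matches the stated 23 mm between them. I'll travel high with the fingers shut.

Request:
play_rows(series=[[0.035,0,0.0315,0,0,0,0],[0.035,0,0.0315,0,0,0,0],[0.035,0,0.0315,0,0,0,0],[0.035,0,0.0315,0,0,0,0],[0.035,0,0.0315,0,0,0,0],[0.035,0,0.0315,0,0,0,0],[0.035,0,0.0315,0,0,0,0],[0.035,0,0.0315,0,0,0,0],[0.035,0,0.0315,0,0,0,0],[0.035,0,0.0315,0,0,0,0]])

```text
clock: 1.1
position: [383.5, 159.2, 227.0]
ee_rot: [0.428, -0.563, 0.567, -0.422]
contact_force: [1.1, 1.0, 0.6]
gripper_width: -0.2
```

```bash
cat >> h.py <<'E'
def rel(bx,by,z):
    p=np.load('p.npy');s=read_state();M=R.from_quat(s['ee_rot']).as_matrix()
    c,k=np.cos(p[2]),np.sin(p[2]);d=s['position'][:2]-p[:2]
    print('t',round(s['clock'],2),'base',(c*d[0]+k*d[1]).round(1),(-k*d[0]+c*d[1]).round(1),'z',s['position'][2].round(1),'w',round(s['gripper_width'],1))
    F=s['contact_force'];print('F base',(c*F[0]+k*F[1]).round(1),(-k*F[0]+c*F[1]).round(1),F[2].round(1))
    print('tool shift',(M.T@(W(p,(bx,by,z))-s['position'])).round(1))
    B=np.array([[0,0,c],[0,0,k],[0,-1,0]],float);B[:,0]=[k,-c,0]
    print('turn',R.from_matrix(M.T@B).as_rotvec().round(4))
E
python3 -c "
from h import *
rel(195,-262,231)"
```

```text
t 1.1 base -102.9 89.9 z 227.0 w -0.2
F base 0.8 1.2 0.6
tool shift [345.1  -0.9 305.8]
turn [ 0.0001 -0.0227  0.0092]
```

Request:
play_rows(series=[[0.0345,0,0.0305,0,-0.0227,0.0092,0],[0.0345,0,0.0305,0,0,0,0],[0.0345,0,0.0305,0,0,0,0],[0.0345,0,0.0305,0,0,0,0],[0.0345,0,0.0305,0,0,0,0],[0.0345,0,0.0305,0,0,0,0],[0.0345,0,0.0305,0,0,0,0],[0.0345,0,0.0305,0,0,0,0],[0.0345,0,0.0305,0,0,0,0],[0.0345,0,0.0305,0,0,0,0]])

```text
clock: 2.1
position: [592.3, -272.3, 224.3]
ee_rot: [-0.432, 0.562, -0.559, 0.431]
contact_force: [0.9, -0.0, 0.4]
gripper_width: -0.1
```

```bash
python3 -c "
from h import *
rel(195,-262,100)"
```

```text
t 2.1 base 209.3 -273.9 z 224.3 w -0.1
F base 0.9 0.2 0.4
tool shift [-11.6 124.4 -13.8]
turn [ 0.0036  0.0002 -0.0023]
```

Request:
play_rows(series=[[-0.006,0.04,-0.007,0,0,0,0],[-0.006,0.04,-0.007,0,0,0,0],[0,0.04,0,0,0,0,0],[0,0.04,0,0,0,0,0],[0,0.02,0,0,0,0,0],[0,0,0,0,0,0,0]])

```text
clock: 2.7
position: [583.5, -264.8, 35.1]
ee_rot: [-0.429, 0.564, -0.562, 0.428]
contact_force: [-0.4, -0.3, -0.6]
gripper_width: 0.2
```

```bash
python3 -c "
from h import *
rel(195,-242,20)
for n in('scene','top'): cam(n)
s,t=load('scene')['color'],load('top')['color']
a=cv2.resize(s[205:320,215:375],None,fx=4,fy=4,interpolation=2)
b=cv2.resize(t[150:265,350:460],None,fx=4,fy=4,interpolation=2)
i=cv2.resize(np.hstack([a,b]),(800,None) if 0 else (800,int(460*800/1080)))
cv2.imwrite('pics/d.png',np.clip(i[:,:,::-1]*1.6,0,255).astype('uint8'))"
```

```text
t 2.7 base 198.8 -268.8 z 35.1 w 0.2
F base -0.3 -0.4 -0.6
tool shift [-26.8  15.2  -4.1]
turn [ 0.0028 -0.0108 -0.0011]
```

View pics/d.png

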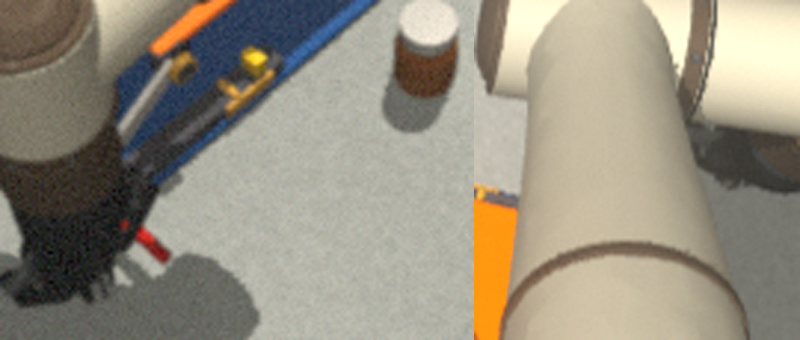

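The arm hides most of the pedal; its red tip shows at crop (150,240) just ahead of the fingers, and the leg is untouched. I'll lower and approach.

Request:
play_rows(series=[[-0.005,0.008,-0.003,0,-0.01,0,0],[-0.005,0.007,0,0,0,0,0],[-0.005,0,0,0,0,0,0],[-0.005,0,0,0,0,0,0],[-0.003,0,0,0,0,0,0],[-0.003,0,0,0,0,0,0]])

```text
clock: 3.4
position: [594.2, -237.8, 29.2]
ee_rot: [0.428, -0.556, 0.564, -0.436]
contact_force: [0.0, 0.3, -0.0]
gripper_width: -0.1
```

```bash
python3 -c "
from h import *
rel(195,-237,20)"
```

```text
t 3.4 base 202.3 -240.0 z 29.2 w -0.1
F base -0.1 0.3 -0.0
tool shift [-3.   9.1 -7.4]
turn [-0.0158  0.0024 -0.0013]
```

Request:
play_rows(series=[[0.004,0.007,-0.004,-0.016,0,0,0],[0.002,0.006,-0.002,0,0,0,0],[0,0,0,0,0,0,0]])

```text
clock: 3.7
position: [586.8, -241.9, 15.6]
ee_rot: [-0.432, 0.56, -0.559, 0.433]
contact_force: [-0.1, 0.7, 0.2]
gripper_width: -0.4
```

```bash
python3 -c "
from h import *
rel(195,-237,19)"
```

```text
t 3.7 base 196.2 -245.8 z 15.6 w -0.4
F base -0.3 0.6 0.2
tool shift [-8.8 -3.4 -1.1]
turn [ 0.0007  0.0031 -0.0015]
```

Request:
play_rows(series=[[-0.004,-0.002,0,0,0,0,0],[-0.004,0,0,0,0,0,0],[-0.004,0,0,0,0,0,0],[-0.004,0,0,0,0,0,0]])

```text
clock: 4.1
position: [589.8, -229.4, 17.6]
ee_rot: [-0.434, 0.56, -0.56, 0.431]
contact_force: [-2.5, -14.2, -0.2]
gripper_width: -0.3
```

```bash
python3 -c "
from h import *
rel(195,-200,18)"
```

```text
t 4.1 base 195.8 -233.0 z 17.6 w -0.3
F base 1.3 -14.4 -0.2
tool shift [-33.   -0.5  -0.7]
turn [0.0027 0.0025 0.0031]
```

Request:
play_rows(series=[[-0.005,0,0,0,0,0,0],[-0.005,0,0,0,0,0,0],[-0.005,0,0,0,0,0,0],[-0.005,0,0,0,0,0,0],[-0.005,0,0,0,0,0,0],[-0.005,0,0,0,0,0,0]])

```text
clock: 4.7
position: [593.1, -216.6, 20.1]
ee_rot: [0.44, -0.557, 0.563, -0.424]
contact_force: [-2.1, -9.3, -0.5]
gripper_width: -0.2
```

```bash
python3 -c "
from h import *
rel(195,-165,18)"
```

```text
t 4.7 base 195.8 -219.8 z 20.1 w -0.2
F base 0.3 -9.5 -0.5
tool shift [-54.8   0.8  -0.7]
turn [0.0061 0.0013 0.0233]
```

Request:
play_rows(series=[[-0.007,0.001,0,0,0,0.012,0],[-0.007,0.001,0,0,0,0.008,0],[-0.007,0,0,0,0,0.004,0],[-0.007,0,0,0,0,0.004,0],[-0.007,0,0,0,0,0.004,0],[-0.007,0,0,0,0,0.004,0],[-0.007,0,0,0,0,0.004,0],[-0.007,0,0,0,0,0.004,0]])

```text
clock: 5.5
position: [603.5, -177.5, 20.9]
ee_rot: [-0.432, 0.564, -0.557, 0.43]
contact_force: [-1.8, -8.2, -0.2]
gripper_width: 0.1
```

```bash
python3 -c "
from h import *
rel(195,-165,18)"
```

```text
t 5.5 base 195.8 -179.3 z 20.9 w 0.1
F base 0.3 -8.4 -0.2
tool shift [-14.3   3.   -0.8]
turn [ 0.0091 -0.0009 -0.0024]
```

Request:
play_rows(series=[[-0.007,0.001,0,0.004,0,0.002,0],[-0.007,0.001,0,0.003,0,0.002,0],[-0.007,0.001,0,0,0,0.003,0],[-0.007,0,0,0,0,0.003,0],[-0.007,0,0,0,0,0.003,0],[-0.007,0,0,0,0,0.003,0],[-0.006,0,0,0,0,0.003,0],[-0.006,0,0,0,0,0.003,0]])

```text
clock: 6.3
position: [615.2, -134.3, 20.5]
ee_rot: [-0.429, 0.564, -0.557, 0.433]
contact_force: [-0.1, -4.5, -0.4]
gripper_width: 0.1
```

```bash
python3 -c "
from h import *
rel(195,-105,18)"
```

```text
t 6.3 base 196.1 -134.5 z 20.5 w 0.1
F base 1.1 -4.4 -0.4
tool shift [-29.5   2.9  -1.1]
turn [ 0.004  -0.0016 -0.0109]
```

Upright. I'll go on slower now, feeling for the ridge.

Request:
play_rows(series=[[-0.005,0.001,-0.001,0.002,0,-0.004,0],[-0.005,0.001,0,0.002,0,0,0],[-0.005,0.001,0,0,0,0,0],[-0.005,0,0,0,0,0,0]])

```text
clock: 6.7
position: [619.9, -116.9, 18.9]
ee_rot: [-0.43, 0.561, -0.561, 0.432]
contact_force: [-0.6, -5.1, 0.3]
gripper_width: 0.3
```

```bash
python3 -c "
from h import *
rel(195,-105,18)"
```

```text
t 6.7 base 196.2 -116.6 z 18.9 w 0.3
F base 0.8 -5.1 0.3
tool shift [-11.6   0.9  -1.3]
turn [-0.0019 -0.0018 -0.0031]
```

Request:
play_rows(series=[[-0.004,0,-0.001,0,0,0,0],[-0.004,0,0,0,0,0.002,0],[-0.004,0,0,0,0,0.002,0]])

```text
clock: 7.0
position: [623.0, -105.2, 19.5]
ee_rot: [-0.429, 0.561, -0.56, 0.434]
contact_force: [0.0, -10.2, 1.8]
gripper_width: -0.2
```

```bash
python3 -c "
from h import *
rel(195,-100,18)"
```

```text
t 7.0 base 196.2 -104.5 z 19.5 w -0.2
F base 2.6 -9.8 1.8
tool shift [-4.5  1.5 -1.2]
turn [-0.0035 -0.0009 -0.0058]
```

Request:
play_rows(series=[[-0.004,0.001,-0.001,0,0,0,0],[-0.004,0,0,0,0,0,0]])

```text
clock: 7.2
position: [625.1, -97.5, 19.1]
ee_rot: [0.428, -0.56, 0.561, -0.434]
contact_force: [0.4, -3.5, 0.7]
gripper_width: -0.2
```

```bash
python3 -c "
from h import *
rel(195,-95,18)"
```

```text
t 7.2 base 196.3 -96.5 z 19.1 w -0.2
F base 1.3 -3.3 0.7
tool shift [-1.5  1.1 -1.3]
turn [-0.0057 -0.0011 -0.0057]
```

Over the crest, and the force is dropping. A few small steps more to seat it.

Request:
play_rows(series=[[-0.003,0,0,0,0,0,0],[-0.003,0,0,0,0,0,0]])

```text
clock: 7.4
position: [626.7, -89.6, 19.0]
ee_rot: [-0.428, 0.561, -0.56, 0.434]
contact_force: [0.1, -0.8, 0.2]
gripper_width: 0.2
```

```bash
python3 -c "
from h import *
rel(195,-95,18)"
```

```text
t 7.4 base 195.8 -88.4 z 19.0 w 0.2
F base 0.3 -0.7 0.2
tool shift [ 6.6  0.9 -0.8]
turn [-0.0052 -0.0012 -0.0074]
```

Request:
play_rows(series=[[0.003,0,0,0,0,0,0],[0.006,0,0,0,0,0,0],[0.01,0,0,0,0,0,0],[0.02,0,0,0,0,0,0],[0.03,0,0,0,0,0,0],[0.04,0,0,0,0,0,0],[0.04,0,0,0,0,0,0],[0.04,0,0,0,0,0,0],[0,0,0,0,0,0,0]])

```text
clock: 8.3
position: [575.6, -279.3, 16.9]
ee_rot: [-0.428, 0.56, -0.559, 0.436]
contact_force: [0.1, 0.4, -1.4]
gripper_width: -0.4
```

```bash
python3 -c "
from h import *
rel(195,-95,18)
s=cam('scene')['color']
a=cv2.resize(s[100:310,170:420],None,fx=3,fy=2.8 and 3,interpolation=2)[:600]
cv2.imwrite('pics/e.png',np.clip(a[:,:,::-1]*1.6,0,255).astype('uint8'))"
```

```text
t 8.3 base 194.9 -284.9 z 16.9 w -0.4
F base 0.0 0.4 -1.4
tool shift [-189.9    0.7    0.5]
turn [-0.0049  0.002  -0.0095]
```

View pics/e.png

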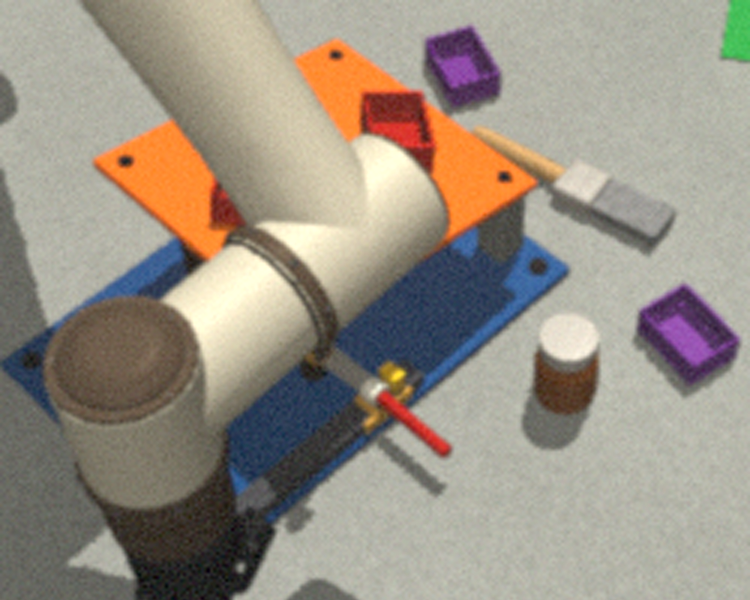

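The roller at (376,390) sits against the yellow stop with the leg holding, and the jar and brush have not moved. I'll retract and check the trays.

Request:
play_rows(series=[[0,-0.03,0,0,0,0,0],[0,-0.04,0,0,0,0,0],[0,-0.04,0,0,0,0,0],[0,-0.04,0,0,0,0,0],[0,-0.04,0,0,0,0,0],[0.04,0,0,0,0,0,0],[0.04,0,0,0,0,0,0],[0.04,0,0,0,0,0,0],[0.04,0,0,0,0,0,0],[0,0,0,0,0,0,0]])

```text
clock: 9.35
position: [535.0, -432.7, 213.8]
ee_rot: [-0.431, 0.558, -0.557, 0.439]
contact_force: [-0.7, 0.1, -0.7]
gripper_width: -0.1
```

```bash
python3 -c "
from h import *
rel(195,-95,18)
s=cam('scene');t=cam('top')
p=np.load('p.npy')
for y in(-71,-69,-67): print(proj(s,W(p,(134,y,34))).round(1))
print('jar/brush tip diff vs start: see image')
a=cv2.resize(s['color'][100:300,170:420],(400,320));a=cv2.resize(s['color'][100:300,170:420],(500,400),interpolation=2)
b=cv2.resize(t['color'][100:360,170:450],(300,279),interpolation=2)
c=np.zeros((400,800,3),'uint8');c[:,:500]=a;c[:279,500:]=b
cv2.imwrite('pics/f.png',np.clip(c[:,:,::-1]*1.6,0,255).astype('uint8'))"
```

```text
t 9.35 base 194.9 -443.6 z 213.8 w -0.1
F base -0.7 -0.1 -0.7
tool shift [-346.5  199.4    3.8]
turn [-0.005   0.0135 -0.0103]
[293.1 229.8]
[293.7 229.3]
[294.3 228.8]
jar/brush tip diff vs start: see image
```

View pics/f.png

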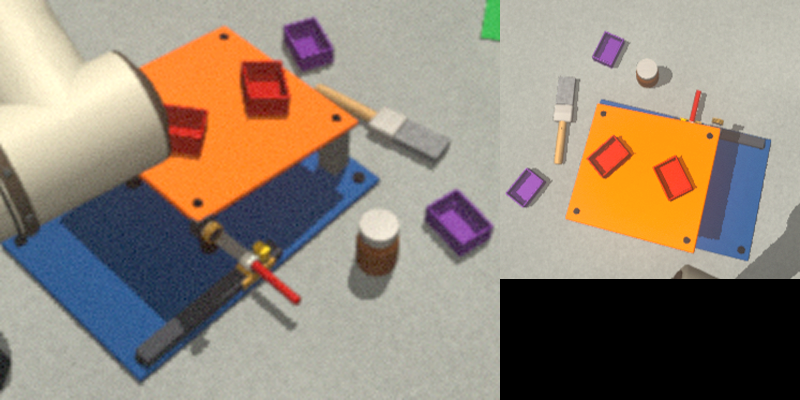

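The board stands tilted, both trays lie flat on it, and the roller is at about (294,230), where locked is predicted. Jar and brush are unmoved and the arm is clear.

```bash
python3 -c "
from bench import *
print(job_done())"
```

```text
the job is handed in; nothing more can be done
None
```

The board is standing on its locked kick leg, and I handed the job in at about 9.4 s. I pushed the red pedal along base +y with the fingers shut.

**Force felt (read at the end of each move):**

| Stage | Force |
|---|---|
| At first | 14 N |
| Upright | about 4.5 N |
| On the ridge | about 10 N |
| Dropped in behind the ridge | under 1 N |

I stopped there without pressing on the stop, so the stop's hard face was never felt.

**Last checks:**
- **Leg:** it stayed locked by itself for about 2 s after I let go. The roller is seen at about (293.5, 231.5) px against (293.7, 229.3) predicted for the locked position. That is within about 2 px.
- **Trays, jar and brush:** both red trays lie flat on the tilted board. By eye, the jar and brush are where they started; I did not measure their shift.
- **Arm:** it is clear of everything, with the wrist force about zero.
- **Not measured:** the board tilt and leg angle were judged from the pictures and the roller position.

No check failed or disagreed.

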